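Index the star under the shield, key the fastener and hold the shield shut

ROBOT

A 6-joint arm with a two-finger parallel gripper is mounted at the origin on the work surface. World frame = base frame: x ahead of the robot, y to its left, z up, the work surface at z = 0. Lengths are in mm, angles in rad, forces in N, time in s.
With the tool pointing down it reaches from about 275 to 750 mm from the base axis. Payload 10.2 kg.
Tool frame: the origin (TCP) lies at the very end of the fingers, on their centre line; the grasp point (between the pads) lies 19 mm behind it (ctrl.pinch_z is the distance from the TCP to the grasp point, in mm); y points along the fingers, z is the direction in which the jaws open and shut, and the axes are right-handed (so a half turn about y gives the same grasp; the last joint's range is limited). The gripper opens to 85 mm and grips with 20 to 120 N. Pads are 22 mm wide; open, the fingers measure 114 mm over their backs; the gripper's body (76 mm by 85 mm) begins 54 mm behind the grasp point. The pads swing forward as they close: fully open they stand 13 mm farther back than shut.
Start: joints at [-1.569, 0.313, 1.498, -0, 1.331, -0.223], TCP at [117.015, -511.799, 231.294] pointing down, gripper open.
Joint ranges: [-2.94, 2.94], [-0.97, 2.17], [0.19, 2.56], [-1.23, 4.37], [0.02, 3.11], [-2.88, 2.88]. Speed limits (rad/s): [2.39, 2.39, 3.01, 3.14, 3.14, 3.14].

INTERFACE

Orientations are given as a unit quaternion [w, x, y, z].
In Python, from rig import sense, eyes, ctrl gives the robot as it stands. The module is installed in compiled form; this text tells all that it offers.
- The arm moves only by the shell command python3 -m handwheel 'ROWS' [FORCE]. ROWS is JSON, a list of rows, each an object of numbers: "grip": the finger opening in mm, from 0 to 85.4; "tx", "ty", "tz": the shift along the tool's x, y, z in mm; "wx", "wy", "wz": the turn, a rotation vector about the tool's x, y, z in rad. In form: [{"grip": .., "tx": .., "ty": .., "tz": .., "wx": .., "wy": .., "wz": ..}, ...]. A call has 1 to 10 rows; each row shifts and turns the commanded pose from where the row before left it, along the tool's axes as they then stand; what a row does not reach is not made up. A row lasts 1/12 s, in which the tool goes at most 41.7 mm and 7.16 degrees, less where a joint would pass 70% of its speed; a pose out of reach is approached as far as the arm can. A call is refused whole if a number of a shift passes 41.7 or a number of a turn 0.125, either way. A call with a gripper value outside its range is refused whole. The fingers move at their own pace and stop on an object; FORCE is the grip in N (left out, the last holds). Time passes only in rows, so rows that do not move let the fingers close. It gives the time, the measured TCP pose, the force and the opening at its end, in the units of the state.
- sense(): the state, without advancing time (a new reading comes with each control period).
- eyes.capture(name): name is "scene" or "top"; returns a dict with "pixels" (480x640x3 uint8, red, green, blue), "mtx" (3x3 intrinsics, pixels), "R" (3x3) and "t" (3): a world point X has camera coordinates R X + t. Camera axes: x right, y down, z forward; pixel columns grow to the right and rows downward; lengths in mm; the calibration is good to about 2 mm. A picture is of the moment at which its call begins. There is no depth.
- ctrl.finish_job(): hands the job in, once; it reports no verdict.
The state is a dict: "time_s": time; "joints": joint angles; "dq": joint speeds; "tau": joint torques, N m; "eef_pos": TCP position; "ee_rot": TCP orientation; "force": force on the tool from outside, world axes, zero at the start; "wrist_torque": the same for the moment, N m; "grip_width": opening from 0.0 (shut) to 1.0 (fully open).
Only numpy, scipy, OpenCV 4.12 (cv2) and the standard library are available. Lean on these libraries where they do the work, as an engineer would, in place of code of your own. Each camera call takes 0.05 s, during which the arm holds its last target.

TASK

Turn the welding indexer's four-position turret by its pegs until the silver star sits in its click stop under the shield panel's window. Then turn the quarter-turn fastener on the panel until its bar lines up with the key slot in the frame below, press the panel down flush on the frame, and finish while still holding it pressed down there with the fastener lined up. Leave the loose tools and small things around it where they lie.

Things in the scene. Friction and masses are not known exactly. Their poses are not given: they have to be found in the camera images.
- machine: fixed body, with a dark steel base plate (x -95..130, y -115..115 mm, 12 mm thick) and a grey C-frame over the turret's far part: plate at x 18..124, y -56..56, z 72..80 mm on two legs behind the turret, with two guide pins at x 30, y -34 and 34, to z 108. Origin on the turret's axis at the table surface, x from there to the frame, z up. Stands anywhere, turned up to 0.45 rad
- turret: aluminium disc, 176 mm diameter, upper face 40 mm above the table; origin on its axis at that face. Turns freely either way with four click stops 90 degrees apart: near a stop a spring draws it in (about 4 N at a peg to pass the hump, then it falls in). Four round clay pads at radius 62 mm; the one on its own +x axis carries the star, the others are empty
- star (a point): centre of the five-pointed silver star, 36 mm across, 3 mm thick, fixed on one pad of the turret, 5 mm above the disc, 62 mm from the axis. It starts at one of the three stops away from the frame (it may still be clicking into it during the first half second)
- peg0 (a point): point on an upright round steel peg, 12 mm diameter, 26 mm tall, on the turret at radius 75 mm; 15 mm above the disc (55 mm above the table), 45 degrees anticlockwise, seen from above, from the star. Pegs on the robot's side are free to grasp or push from above; those at the far side pass under the frame
- peg1 (a point): the same kind of point on the next peg, 135 degrees anticlockwise from the star
- peg2 (a point): the same, 225 degrees anticlockwise from the star
- peg3 (a point): the same, 315 degrees anticlockwise from the star
- window (a point): fixed point on the frame at its upper face, centre of the frame's opening (48 x 48 mm), 62 mm from the turret axis on the machine's +x: in its proper stop the star is straight below this point (horizontal distance near 0)
- panel: aluminium shield panel with a clear window, 98 x 86 x 5 mm, level, moves only straight up and down above the frame, sprung up. Origin at the centre of its underside: 14 mm above the frame's upper face when free, 0 mm when flush (hard stop). The springs push back about 4 N free, 10 N flush. It goes down only 4 mm while the fastener's bar lies across the slot
- wing (a point): middle of the fastener's upright dark steel wing, 36 long, 10 wide, 22 mm tall (11 mm below to 11 above this point), pale slot line on top; 20 mm above the panel's underside, over a collar 34 mm wide, 4 mm high. Its x axis lies along the wing and the 26 x 6 mm cross-bar under the panel. Turns about the vertical with light friction (0.05 N m), stays where left. Aligned either way round
- key_slot (a point): fixed point at the frame's upper face, centre of the key slot 30 x 11 mm straight under the fastener; its x axis (the machine's x) runs along the slot. The bar enters within about 0.19 rad of alignment
- tin: bystander: small round brass tin, 38 mm diameter, 22 mm tall, on a far corner of the machine's base; origin under its centre
- ring: bystander: plain metal finger ring lying flat on the other far corner of the base, 24 mm diameter, 6 mm tall; origin under its centre
- lighter: bystander: orange lighter lying on the table, 90 x 24 x 12 mm; origin under its middle
- tweezers: bystander: steel tweezers lying on the table, 155 mm long, 8 mm tall; origin under the middle
- file: bystander: flat file with wooden handle lying on the table, 240 mm long, 14 mm tall; origin under the middle
- mallet: bystander: hammer lying on the table, 260 mm long, 26 mm tall; origin under the middle
- brick: bystander: grey soldering slab on the table, 160 x 100 x 30 mm; origin under its centre
- spool: bystander: upright copper wire spool, 48 mm diameter, 33 mm tall; origin under its centre

How it is judged (in metres and radians):
On the way, in this order (a step that is already met when the one before it is completed fails the run):
1. the turret rests in the stop with the star under the window (horizontal distance between star and window below 0.006 m and angular speed of turret below 0.1 rad/s), for 0.3 s.
2. the fastener is lined up with the key slot (angle between the x axis of wing and the x axis of key_slot, either way round below 0.19 rad), for 0.05 s.
3. the panel is pressed flush on the frame (z of panel in the frame of key_slot below 0.002 m), for 0.3 s.
At the end, for the whole second after the job is handed in: The robot is still pressing on the panel or its fastener (more than 4 N) and holds the panel within 2 mm of flush on the frame; the fastener is within 0.22 rad of the key slot and the star within 6 mm, seen from above, of the window's centre (z of panel in the frame of key_slot below 0.002 m and angle between the x axis of wing and the x axis of key_slot, either way round below 0.22 rad and horizontal distance between star and window below 0.006 m and contact force between any of the fingers, the arm and panel above 4 N); the arm keeps its last pose, push and grip.
It fails at once if a bystander is moved more than 30 mm (distance of any of tin, ring, lighter, tweezers, file, mallet, brick, spool from where it was at the start of the episode above 0.03 m).
It also fails if it takes over 58 s, if anything falls off the work surface, if the arm or the gripper's body presses on something with over 40 N, if the wrist force passes 120 N, or if a joint passes its speed limit or range.

## Working session

There is one attempt and no reset: what is moved stays moved. The work goes in short steps, Python scripts to look and compute and a shell command to move; the robot and the scene stay as the last step left them, time stands still between calls to the robot, and variables do not carry over. Pictures are saved under pics/ and viewed, and the job is handed in when it is done.

```bash
mkdir -p pics
cat > h.py <<'E'
import numpy as np, cv2
from rig import sense, eyes, ctrl
def snap(cam,name):
    c=eyes.capture(cam); cv2.imwrite(f'pics/{name}.png',c['pixels'][:,:,::-1]); np.savez(f'pics/{name}.npz',**{k:c[k] for k in('mtx','R','t')}); return c
def ray(name,u,v,z):
    c=np.load(f'pics/{name}.npz'); d=c['R'].T@np.linalg.solve(c['mtx'],[u,v,1.]); o=-c['R'].T@c['t']
    return o+d*(z-o[2])/d[2]
def proj(name,X):
    c=np.load(f'pics/{name}.npz'); p=c['mtx']@(c['R']@np.array(X,float)+c['t']); return p[:2]/p[2]
def crop(name,u0,v0,u1,v1,out,s=3):
    im=cv2.imread(f'pics/{name}.png')[v0:v1,u0:u1]; cv2.imwrite(f'pics/{out}.png',cv2.resize(im,None,fx=s,fy=s,interpolation=cv2.INTER_CUBIC))
E
python3 - <<'E'
from h import *
snap('scene','s0');snap('top','t0')
print(sense())
for n in 's0','t0':
    c=np.load(f'pics/{n}.npz'); print(c['mtx'],-c['R'].T@c['t'],c['R'])
E
```

```text
{'time_s': 0.1, 'joints': array([-1.56938467e+00,  3.13384476e-01,  1.49833475e+00, -2.24195564e-05,
        1.33097596e+00, -2.23381165e-01]), 'dq': array([-0.00036799,  0.00140002,  0.00030354, -0.00075013,  0.00031096,
        0.00019343]), 'tau': array([ 2.29069250e-03, -4.12901330e+01, -2.60146379e+01, -2.38700477e-04,
        3.08077353e-03, -3.44283535e-05]), 'eef_pos': array([ 117.01672255, -511.57206907,  230.80711634]), 'ee_rot': array([ 0.07934642, -0.07927537,  0.703033  , -0.70225648]), 'force': array([ 0.02972134, -0.31810757, -0.394739  ]), 'wrist_torque': array([ 0.02321202, -0.02313567,  0.00191423]), 'grip_width': 0.9960633402306884}
[[539.18564885   0.         319.4234356 ]
 [  0.         539.18564885 236.00153664]
 [  0.           0.           1.        ]] [1127.87384725  935.05326397 1020.19254812] [[-0.85447072  0.51923297  0.01664081]
 [ 0.31171003  0.53806169 -0.78315163]
 [-0.41559193 -0.66399303 -0.62160808]]
[[453.59110069   0.         319.25718067]
 [  0.         453.59110069 235.58782358]
 [  0.           0.           1.        ]] [ 319.05334022  -11.50612631 1098.29571608] [[-0.01903518 -0.99979751  0.00652712]
 [-0.98537461  0.01765411 -0.16948514]
 [ 0.16933559 -0.00965783 -0.98551113]]
```

View pics/s0.png

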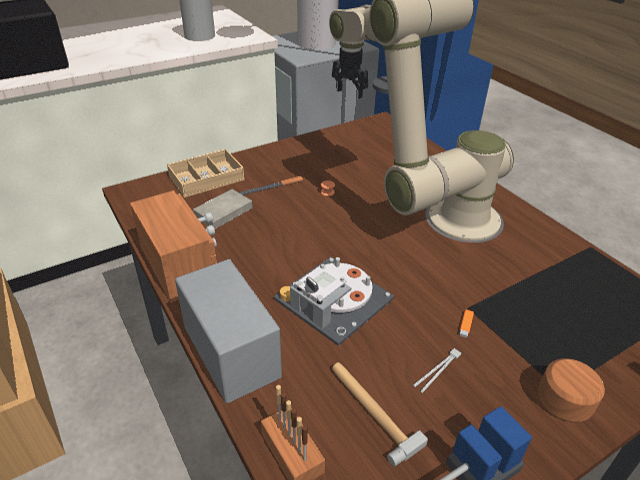

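View pics/t0.png

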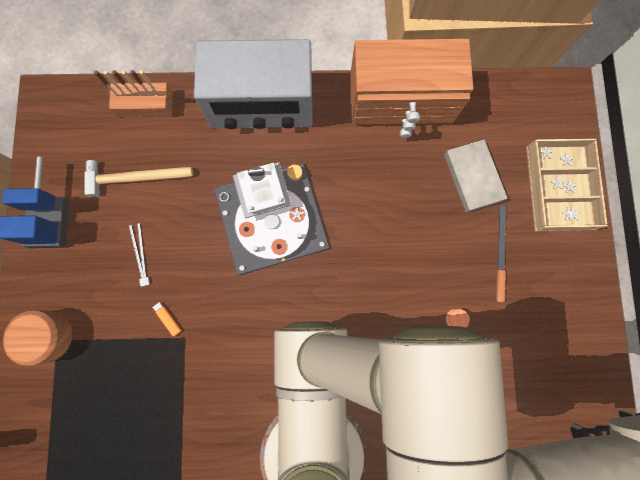

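Run:
```python
from h import *
crop('t0',205,150,345,285,'t0c',5)
crop('s0',265,245,405,350,'s0c',5)
```

```text
(no output)
```

View pics/t0c.png

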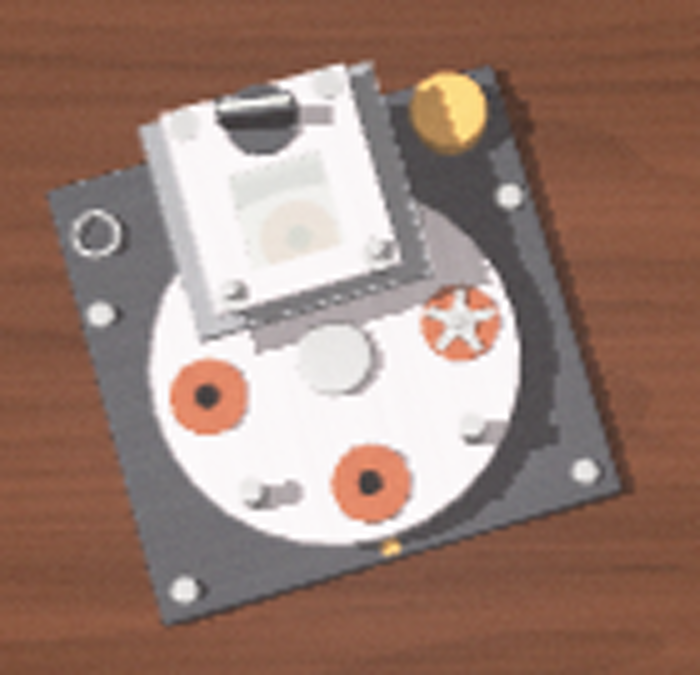

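View pics/s0c.png

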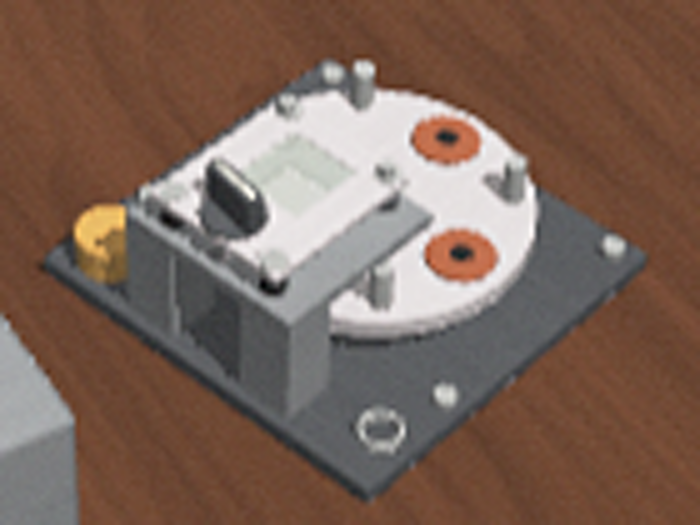

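```bash
cat >> h.py <<'E'
def rayc(name,u,v,z,u0=205,v0=150,s=5): return ray(name,u0+(u+.5)/s-.5,v0+(v+.5)/s-.5,z)
def M(o,yaw,x,y,z):
    c,s=np.cos(yaw),np.sin(yaw); return np.array([o[0]+c*x-s*y,o[1]+s*x+c*y,z])
E
python3 - <<'E'
from h import *
from scipy.optimize import least_squares
loc=[(130,115,12),(130,-115,12),(-95,-115,12),(-95,115,12)]
pt=[(48,190),(495,68),(628,490),(167,622)]
T=np.array([(205+(u+.5)/5-.5,150+(v+.5)/5-.5) for u,v in pt])
ls=[(130,115,12),(-95,-115,12) ,(-95,115,12)]
# scene: corner left (45,262)?, bottom (370,497), right (645,258)
sl=[(130,-115,12),(130,115,12),(-95,115,12)]
S=np.array([(265+(u+.5)/5-.5,245+(v+.5)/5-.5) for u,v in [(43,264),(370,498),(645,256)]])
def f(p):
    r=[proj('t0',M(p[:2],p[2],*l))-q for l,q in zip(loc,T)]
    r2=[proj('s0',M(p[:2],p[2],*l))-q for l,q in zip(sl,S)]
    return np.concatenate(r+r2).ravel()
r=least_squares(f,[470,80,.25]);print(r.x,r.fun.round(2))
o,y=r.x[:2],r.x[2]
np.save('pose.npy',r.x)
for n,u,v,z in[('hub',337,358,45),('star',460,320,45),('pegA',255,493,66),('pegB',475,430,66),('pad',370,483,42),('pad',210,397,42)]:
    X=rayc('t0',u,v,z)[:2]-o; print(n,X+o,np.hypot(*X),np.degrees(np.arctan2(X[1],X[0])-y))
a=rayc('t0',218,108,125);b=rayc('t0',298,102,125); print('wing',a,b,np.degrees(np.arctan2(*(b-a)[1::-1])-y))
# scene wing top line
a=rayc('s0',212,165,125,265,245);b=rayc('s0',262,205,125,265,245);print('wing s',a,b,np.degrees(np.arctan2(*(b-a)[1::-1])-y))
print('window',M(o,y,62,0,80))
E
```

```text
[5.36612348e+02 8.97581003e+01 2.74763133e-01] [-0.23  0.06 -0.37 -1.17 -0.57 -0.25 -0.29  0.83 -0.6  -1.13 -0.45 -0.9
  0.73 -0.19]
hub [536.59792656  89.38192487] 0.3764517184642889 -107.93816636377821
star [553.98447094  30.97272125] 61.298543698928405 -89.27942209752447
pegA [469.66654206 125.08460906] 75.69480226986477 136.4371519910858
pegB [497.212118   23.7526694] 76.87063802186452 -136.57676134271412
pad [476.94167074  74.24167021] 61.655083063493315 -181.16670425229236
pad [519.44673655 149.75171514] 62.40105787716333 90.22432701109659
wing [634.75589273 134.5770974  125.        ] [636.93719895  98.94433414 125.        ] -102.23970327771912
wing s [640.07156692 102.78425538 125.        ] [633.54342365 139.08285546 125.        ] 84.45263638935585
window [596.28669596 106.57987597  80.        ]
```

```bash
cat >> h.py <<'E'
from scipy.spatial.transform import Rotation as Ro
def st():
    s=sense(); q=s['ee_rot']; R=Ro.from_quat([q[1],q[2],q[3],q[0]]); return s,s['eef_pos'],R
def go(target,jaw=None):
    """target TCP pos; jaw world angle of tool z (mod 180) deg; prints total shift in tool axes & rotvec in tool axes"""
    s,p,R=st(); A=R.as_matrix()
    print('t',round(s['time_s'],2),'pos',p.round(1),'force',s['force'].round(1),'grip',round(s['grip_width']*85.4,1),'q6',s['joints'][[0,5]].round(2))
    if target is not None: print('shift tool',(A.T@(np.array(target)-p)).round(1))
    z=A[:,2]; print('jaw angle',np.degrees(np.arctan2(z[1],z[0])).round(2),'y',A[:,1].round(3))
    if jaw is not None:
        for k in(0,180,-180):
            a=np.radians(jaw+k); zz=np.array([np.cos(a),np.sin(a),0]); yy=np.array([0,0,-1.]); B=np.c_[np.cross(yy,zz),yy,zz]
            print('rotvec',k,(R.inv()*Ro.from_matrix(B)).as_rotvec().round(3), 'shift after', (B.T@(np.array(target)-p)).round(1) if target is not None else '')
o=np.array([536.6,89.6]);yaw=.2748
E
python3 - <<'E'
from h import *
print(np.degrees(yaw))
P=M(o,yaw,75*np.cos(np.radians(135)),75*np.sin(np.radians(135)),150);print(P)
print(st()[2].as_matrix().round(2))
go(P,90+np.degrees(yaw))
X=M(o,yaw,102,0,0);print(X)
E
```

```text
15.744880210195022
[471.16607437 126.25244025 150.        ]
[[-0.97 -0.    0.22]
 [-0.22  0.   -0.97]
 [-0.   -1.   -0.  ]]
t 0.1 pos [ 117.  -511.6  230.8] force [ 0.  -0.3 -0.4] grip 85.1 q6 [-1.57 -0.22]
shift tool [-487.4   81.5 -542.7]
jaw angle -77.12 y [-0.     0.001 -1.   ]
rotvec 0 [0.000e+00 3.092e+00 2.000e-03] shift after [513.9  80.8 517.8]
rotvec 180 [ 0.001 -0.05  -0.   ] shift after [-513.9   80.8 -517.8]
rotvec -180 [ 0.001 -0.05  -0.   ] shift after [-513.9   80.8 -517.8]
[634.77290775 117.27815354   0.        ]
```

```bash
python3 -m handwheel '[{"grip":40,"wy":-0.05},{"tx":-28.5,"tz":-28.7},{"tx":-28.5,"tz":-28.7},{"tx":-28.5,"tz":-28.7},{"tx":-28.5,"tz":-28.7},{"tx":-28.5,"tz":-28.7},{"tx":-28.5,"tz":-28.7},{"tx":-28.5,"tz":-28.7},{"tx":-28.5,"tz":-28.7},{"tx":-28.5,"tz":-28.7}]' 20
python3 -m handwheel '[{"tx":-28.5,"tz":-28.7},{"tx":-28.5,"tz":-28.7},{"tx":-28.5,"tz":-28.7},{"tx":-28.5,"tz":-28.7},{"tx":-28.5,"tz":-28.7},{"tx":-28.5,"tz":-28.7},{"tx":-28.5,"tz":-28.7},{"tx":-28.5,"tz":-28.7}]'
python3 - <<'E'
from h import *
P=M(o,yaw,75*np.cos(np.radians(135)),75*np.sin(np.radians(135)),150)
go(P,90+np.degrees(yaw))
E
```

```text
t 0.1 pos [ 117.  -511.6  230.8] force [ 0.  -0.3 -0.4] grip 85.1 q6 [-1.57 -0.22]
shift tool [-487.4   81.5 -542.7]
jaw angle -77.12 y [-0.     0.001 -1.   ]
rotvec 0 [0.000e+00 3.092e+00 2.000e-03] shift after [513.9  80.8 517.8]
rotvec 180 [ 0.001 -0.05  -0.   ] shift after [-513.9   80.8 -517.8]
rotvec -180 [ 0.001 -0.05  -0.   ] shift after [-513.9   80.8 -517.8]invalid input
invalid input
```

```bash
python3 -m handwheel '[{"grip":40,"tx":0,"ty":0,"tz":0,"wx":0,"wy":-0.05,"wz":0},{"grip":40,"tx":-28.5,"ty":0,"tz":-28.7,"wx":0,"wy":0,"wz":0},{"grip":40,"tx":-28.5,"ty":0,"tz":-28.7,"wx":0,"wy":0,"wz":0},{"grip":40,"tx":-28.5,"ty":0,"tz":-28.7,"wx":0,"wy":0,"wz":0},{"grip":40,"tx":-28.5,"ty":0,"tz":-28.7,"wx":0,"wy":0,"wz":0},{"grip":40,"tx":-28.5,"ty":0,"tz":-28.7,"wx":0,"wy":0,"wz":0},{"grip":40,"tx":-28.5,"ty":0,"tz":-28.7,"wx":0,"wy":0,"wz":0},{"grip":40,"tx":-28.5,"ty":0,"tz":-28.7,"wx":0,"wy":0,"wz":0},{"grip":40,"tx":-28.5,"ty":0,"tz":-28.7,"wx":0,"wy":0,"wz":0},{"grip":40,"tx":-28.5,"ty":0,"tz":-28.7,"wx":0,"wy":0,"wz":0}]' 20
python3 - <<'E'
from h import *
P=M(o,yaw,75*np.cos(np.radians(135)),75*np.sin(np.radians(135)),150)
go(P,90+np.degrees(yaw))
E
```

```text
time_s: 0.93
eef_pos: [294.1, -191.7, 231.2]
ee_rot: [0.097, -0.097, 0.7, -0.7]
force: [1.0, -0.5, 0.7]
grip_width: 0.467
t 0.93 pos [ 294.1 -191.7  231.2] force [ 1.  -0.5  0.7] grip 39.9 q6 [-0.92  0.38]
shift tool [-256.5   81.3 -258.1]
jaw angle -74.3 y [ 0.  0. -1.]
rotvec 0 [ 0.     3.141 -0.   ] shift after [256.7  81.2 257.9]
rotvec 180 [-0.    -0.001 -0.   ] shift after [-256.7   81.2 -257.9]
rotvec -180 [-0.    -0.001 -0.   ] shift after [-256.7   81.2 -257.9]
```

```bash
python3 -m handwheel '[{"grip":40,"tx":-28.5,"ty":0,"tz":-28.7,"wx":0,"wy":0,"wz":0},{"grip":40,"tx":-28.5,"ty":0,"tz":-28.7,"wx":0,"wy":0,"wz":0},{"grip":40,"tx":-28.5,"ty":0,"tz":-28.7,"wx":0,"wy":0,"wz":0},{"grip":40,"tx":-28.5,"ty":0,"tz":-28.7,"wx":0,"wy":0,"wz":0},{"grip":40,"tx":-28.5,"ty":0,"tz":-28.7,"wx":0,"wy":0,"wz":0},{"grip":40,"tx":-28.5,"ty":0,"tz":-28.7,"wx":0,"wy":0,"wz":0},{"grip":40,"tx":-28.5,"ty":0,"tz":-28.7,"wx":0,"wy":0,"wz":0},{"grip":40,"tx":-28.5,"ty":0,"tz":-28.7,"wx":0,"wy":0,"wz":0},{"grip":40,"tx":-28.5,"ty":0,"tz":-28.7,"wx":0,"wy":0,"wz":0},{"grip":40,"tx":0,"ty":0,"tz":0,"wx":0,"wy":0,"wz":0}]' 20
python3 - <<'E'
from h import *
P=M(o,yaw,75*np.cos(np.radians(135)),75*np.sin(np.radians(135)),120)
go(P,90+np.degrees(yaw)); snap('top','t1');snap('scene','s1')
crop('t1',205,150,345,285,'t1c',5);crop('s1',265,205,405,340,'s1c',5)
E
```

```text
time_s: 1.77
eef_pos: [472.0, 129.5, 230.5]
ee_rot: [0.099, -0.099, 0.701, -0.7]
force: [1.1, -0.6, -1.2]
grip_width: 0.471
t 1.77 pos [472.  129.5 230.5] force [ 1.1 -0.6 -1.2] grip 40.2 q6 [0.03 1.32]
shift tool [  1.7 110.5   3. ]
jaw angle -73.97 y [-0.     0.001 -1.   ]
rotvec 0 [-0.000e+00 -3.137e+00 -2.000e-03] shift after [ -1.7 110.5  -2.9]
rotvec 180 [ 0.001  0.005 -0.   ] shift after [  1.7 110.5   2.9]
rotvec -180 [ 0.001  0.005 -0.   ] shift after [  1.7 110.5   2.9]
```

View pics/t1c.png

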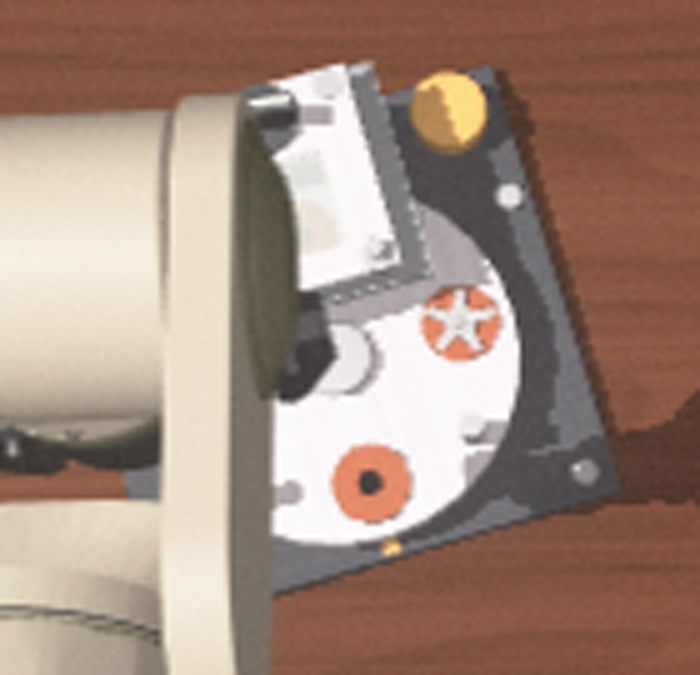

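View pics/s1c.png

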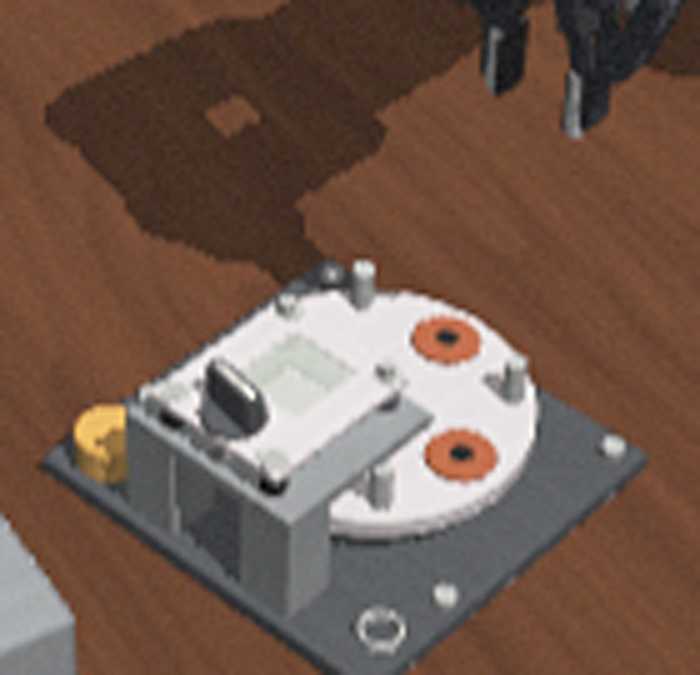

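```bash
python3 -m handwheel '[{"grip":40,"tx":1.7,"ty":36,"tz":2.9,"wx":0,"wy":0,"wz":0},{"grip":40,"tx":0,"ty":36,"tz":0,"wx":0,"wy":0,"wz":0},{"grip":40,"tx":0,"ty":36,"tz":0,"wx":0,"wy":0,"wz":0},{"grip":40,"tx":0,"ty":24,"tz":0,"wx":0,"wy":0,"wz":0},{"grip":40,"tx":0,"ty":0,"tz":0,"wx":0,"wy":0,"wz":0}]' 20
python3 - <<'E'
from h import *
P=M(o,yaw,75*np.cos(np.radians(135)),75*np.sin(np.radians(135)),50)
go(P,90+np.degrees(yaw)); snap('scene','s2')
crop('s2',285,195,425,330,'s2c',5)
E
```

```text
time_s: 2.28
eef_pos: [466.8, 120.1, 95.4]
ee_rot: [0.093, -0.099, 0.701, -0.7]
force: [-0.0, 0.3, -0.4]
grip_width: 0.472
t 2.28 pos [466.8 120.1  95.4] force [-0.   0.3 -0.4] grip 40.3 q6 [0.01 1.31]
shift tool [-6.3 45.4 -4.7]
jaw angle -74.36 y [-0.009 -0.    -1.   ]
rotvec 0 [-1.30e-02  3.14e+00  3.00e-03] shift after [ 5.9 45.4  4.8]
rotvec 180 [ 0.002 -0.002  0.008] shift after [-5.9 45.4 -4.8]
rotvec -180 [ 0.002 -0.002  0.008] shift after [-5.9 45.4 -4.8]
```

View pics/s2c.png

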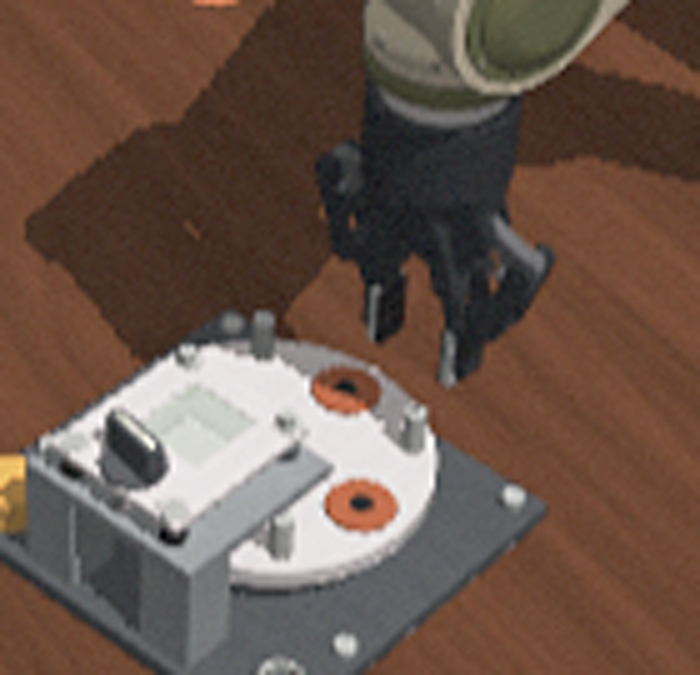

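```bash
python3 -m handwheel '[{"grip":40,"tx":0,"ty":0,"tz":0,"wx":0,"wy":0,"wz":0},{"grip":40,"tx":0,"ty":0,"tz":0,"wx":0,"wy":0,"wz":0}]' 20
python3 - <<'E'
from h import *
P=M(o,yaw,75*np.cos(np.radians(135)),75*np.sin(np.radians(135)),50)
go(P,90+np.degrees(yaw))
E
```

```text
time_s: 2.5
eef_pos: [470.8, 120.9, 101.3]
ee_rot: [-0.098, 0.095, -0.7, 0.701]
force: [0.7, 0.4, -0.5]
grip_width: 0.47
t 2.5 pos [470.8 120.9 101.3] force [ 0.7  0.4 -0.5] grip 40.1 q6 [0.01 1.31]
shift tool [-1.6 51.3 -5.1]
jaw angle -74.29 y [ 0.003 -0.    -1.   ]
rotvec 0 [ 5.000e-03  3.141e+00 -1.000e-03] shift after [ 1.8 51.3  5. ]
rotvec 180 [-0.001 -0.001 -0.003] shift after [-1.8 51.3 -5. ]
rotvec -180 [-0.001 -0.001 -0.003] shift after [-1.8 51.3 -5. ]
```

```bash
python3 -m handwheel '[{"grip":40,"tx":-1.8,"ty":5,"tz":-5,"wx":0,"wy":0,"wz":0},{"grip":40,"tx":0,"ty":20,"tz":0,"wx":0,"wy":0,"wz":0},{"grip":40,"tx":0,"ty":20,"tz":0,"wx":0,"wy":0,"wz":0},{"grip":40,"tx":0,"ty":6,"tz":0,"wx":0,"wy":0,"wz":0},{"grip":40,"tx":0,"ty":0,"tz":0,"wx":0,"wy":0,"wz":0},{"grip":40,"tx":0,"ty":0,"tz":0,"wx":0,"wy":0,"wz":0},{"grip":40,"tx":0,"ty":0,"tz":0,"wx":0,"wy":0,"wz":0}]' 20
python3 - <<'E'
from h import *
P=M(o,yaw,75*np.cos(np.radians(135)),75*np.sin(np.radians(135)),50)
go(P,90+np.degrees(yaw)); snap('scene','s3')
crop('s3',285,195,425,330,'s3c',5)
E
```

```text
time_s: 3.08
eef_pos: [470.9, 126.8, 49.5]
ee_rot: [-0.098, 0.096, -0.7, 0.701]
force: [0.0, -0.8, 0.1]
grip_width: 0.47
t 3.08 pos [470.9 126.8  49.5] force [ 0.  -0.8  0.1] grip 40.1 q6 [0.02 1.32]
shift tool [-0.2 -0.5  0.6]
jaw angle -74.25 y [ 0.002  0.    -1.   ]
rotvec 0 [-3.000e-03 -3.141e+00  1.000e-03] shift after [ 0.1 -0.5 -0.6]
rotvec 180 [-0.001  0.    -0.002] shift after [-0.1 -0.5  0.6]
rotvec -180 [-0.001  0.    -0.002] shift after [-0.1 -0.5  0.6]
```

View pics/s3c.png

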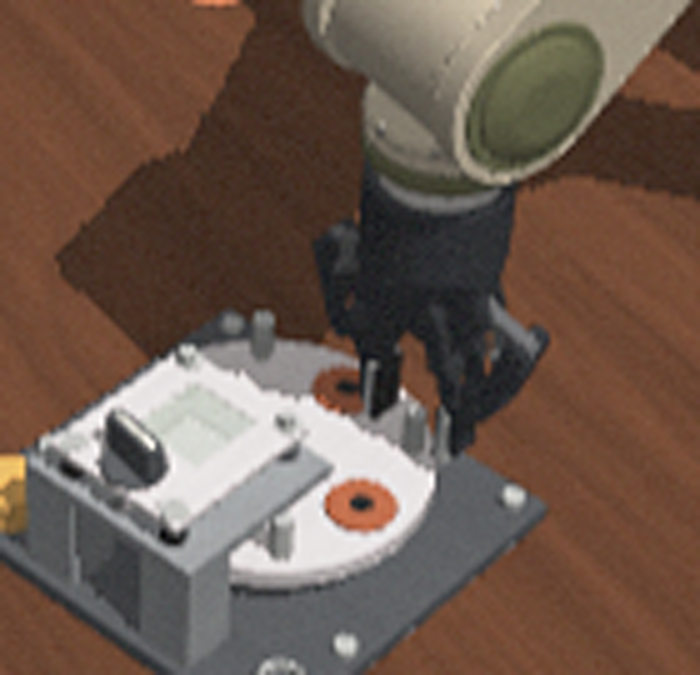

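```bash
python3 -m handwheel '[{"grip":8,"tx":0,"ty":0,"tz":0,"wx":0,"wy":0,"wz":0},{"grip":8,"tx":0,"ty":0,"tz":0,"wx":0,"wy":0,"wz":0},{"grip":8,"tx":0,"ty":0,"tz":0,"wx":0,"wy":0,"wz":0},{"grip":8,"tx":0,"ty":0,"tz":0,"wx":0,"wy":0,"wz":0},{"grip":8,"tx":0,"ty":0,"tz":0,"wx":0,"wy":0,"wz":0},{"grip":8,"tx":0,"ty":0,"tz":0,"wx":0,"wy":0,"wz":0}]' 25
python3 -m handwheel '[{"grip":8,"tx":4.2,"ty":0,"tz":5,"wx":0,"wy":0,"wz":0},{"grip":8,"tx":4.2,"ty":0,"tz":5,"wx":0,"wy":0,"wz":0},{"grip":8,"tx":3.3,"ty":0,"tz":5.6,"wx":0,"wy":0,"wz":0},{"grip":8,"tx":3.3,"ty":0,"tz":5.6,"wx":0,"wy":0,"wz":0},{"grip":8,"tx":4.5,"ty":0,"tz":12.3,"wx":0,"wy":0,"wz":0},{"grip":8,"tx":2.3,"ty":0,"tz":12.9,"wx":0,"wy":0,"wz":0},{"grip":8,"tx":0,"ty":0,"tz":0,"wx":0,"wy":0,"wz":0}]' 25
python3 - <<'E'
from h import *
P=M(o,yaw,-74.7,6.5,50)
go(P); snap('scene','s4')
crop('s4',285,195,425,330,'s4c',5)
E
```

```text
time_s: 3.63
eef_pos: [470.3, 126.8, 48.8]
ee_rot: [0.097, -0.097, 0.7, -0.7]
force: [-2.1, 0.8, 5.5]
grip_width: 0.127
time_s: 4.22
eef_pos: [460.3, 74.7, 48.3]
ee_rot: [-0.095, 0.098, -0.7, 0.7]
force: [-9.7, -4.7, 9.3]
grip_width: 0.126
t 4.22 pos [460.3  74.7  48.3] force [-9.7 -4.7  9.3] grip 10.8 q6 [-0.09  1.21]
shift tool [-2.8 -1.7 -0.1]
jaw angle -74.29 y [-0.004 -0.001 -1.   ]
```

View pics/s4c.png

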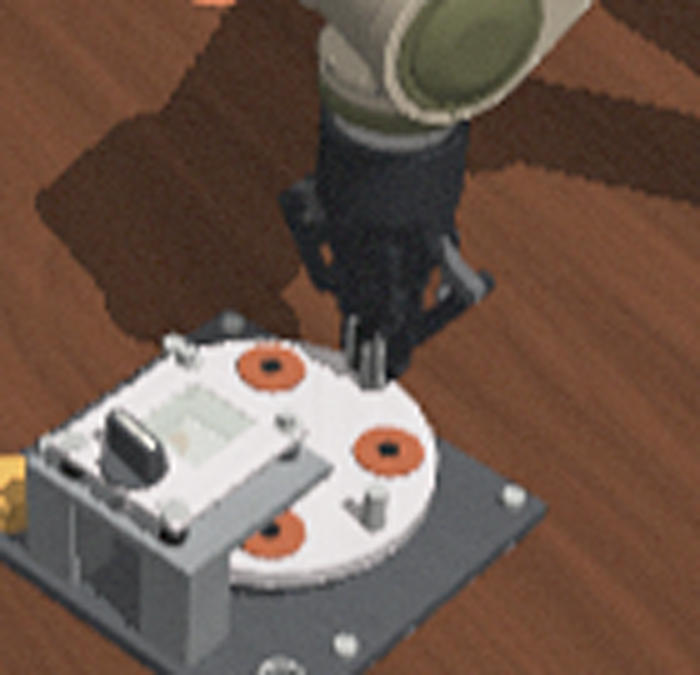

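```bash
python3 -m handwheel '[{"grip":8,"tx":-1,"ty":-1,"tz":13.1,"wx":0,"wy":0,"wz":0},{"grip":8,"tx":-3,"ty":-1,"tz":12.9,"wx":0,"wy":0,"wz":0},{"grip":8,"tx":-5,"ty":0,"tz":12.3,"wx":0,"wy":0,"wz":0},{"grip":8,"tx":-6.5,"ty":0,"tz":11.3,"wx":0,"wy":0,"wz":0},{"grip":8,"tx":-4.2,"ty":0,"tz":5,"wx":0,"wy":0,"wz":0},{"grip":8,"tx":-4.2,"ty":0,"tz":5,"wx":0,"wy":0,"wz":0},{"grip":8,"tx":0,"ty":0,"tz":0,"wx":0,"wy":0,"wz":0},{"grip":8,"tx":0,"ty":0,"tz":0,"wx":0,"wy":0,"wz":0}]' 25
python3 - <<'E'
from h import *
P=M(o,yaw,-53,-53,50)
go(P); snap('scene','s5')
crop('s5',265,195,405,330,'s5c',5)
E
```

```text
time_s: 4.93
eef_pos: [500.0, 25.3, 49.4]
ee_rot: [0.096, -0.098, 0.701, -0.7]
force: [-1.8, -5.0, -15.9]
grip_width: 0.124
t 4.93 pos [500.   25.3  49.4] force [ -1.8  -5.  -15.9] grip 10.6 q6 [-0.18  1.11]
shift tool [ 0.3 -0.6  1.1]
jaw angle -74.24 y [-0.002 -0.    -1.   ]
```

View pics/s5c.png

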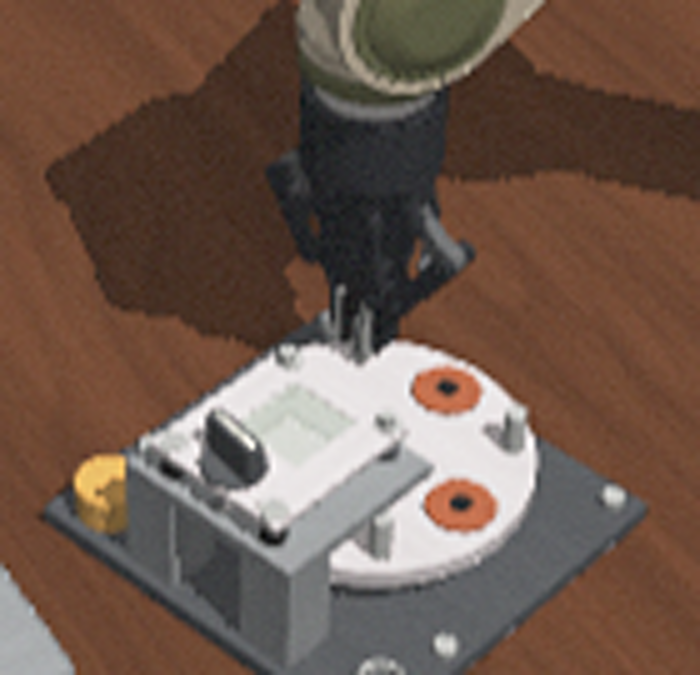

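```bash
python3 -m handwheel '[{"grip":40,"tx":0,"ty":0,"tz":0,"wx":0,"wy":0,"wz":0},{"grip":40,"tx":0,"ty":0,"tz":0,"wx":0,"wy":0,"wz":0},{"grip":40,"tx":0,"ty":0,"tz":0,"wx":0,"wy":0,"wz":0},{"grip":40,"tx":0,"ty":0,"tz":0,"wx":0,"wy":0,"wz":0},{"grip":40,"tx":0,"ty":-20,"tz":0,"wx":0,"wy":0,"wz":0},{"grip":40,"tx":0,"ty":-35,"tz":0,"wx":0,"wy":0,"wz":0},{"grip":40,"tx":0,"ty":-40,"tz":0,"wx":0,"wy":0,"wz":0},{"grip":40,"tx":0,"ty":-40,"tz":0,"wx":0,"wy":0,"wz":0},{"grip":40,"tx":16,"ty":0,"tz":30,"wx":0,"wy":0,"wz":0},{"grip":40,"tx":16,"ty":0,"tz":30,"wx":0,"wy":0,"wz":0}]' 25
python3 - <<'E'
from h import *
go(None); snap('scene','s6');snap('top','t6')
crop('s6',265,225,405,350,'s6c',5)
crop('t6',205,150,345,285,'t6c',5)
E
```

```text
time_s: 5.82
eef_pos: [487.4, -41.3, 188.2]
ee_rot: [-0.1, 0.096, -0.699, 0.701]
force: [0.2, -0.5, -0.8]
grip_width: 0.465
t 5.82 pos [487.4 -41.3 188.2] force [ 0.2 -0.5 -0.8] grip 39.7 q6 [-0.32  0.97]
jaw angle -74.06 y [ 0.006 -0.002 -1.   ]
```

View pics/s6c.png

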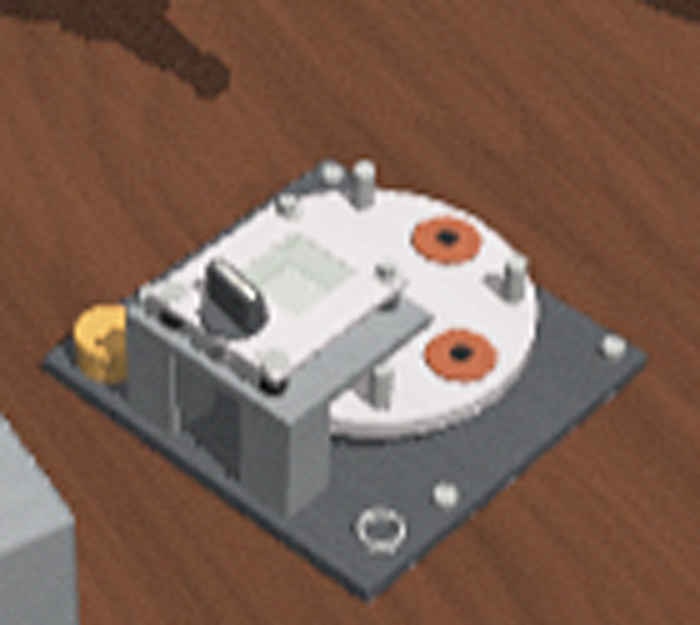

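View pics/t6c.png

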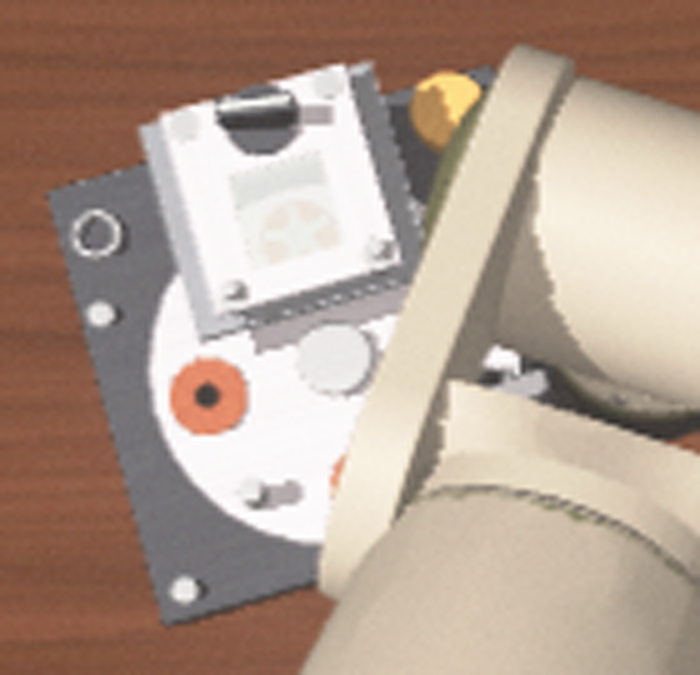

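Run:
```python
from h import *
crop('t6',235,158,285,193,'t6w',14)
crop('s6',295,265,335,300,'s6w',16)
```

```text
(no output)
```

View pics/t6w.png

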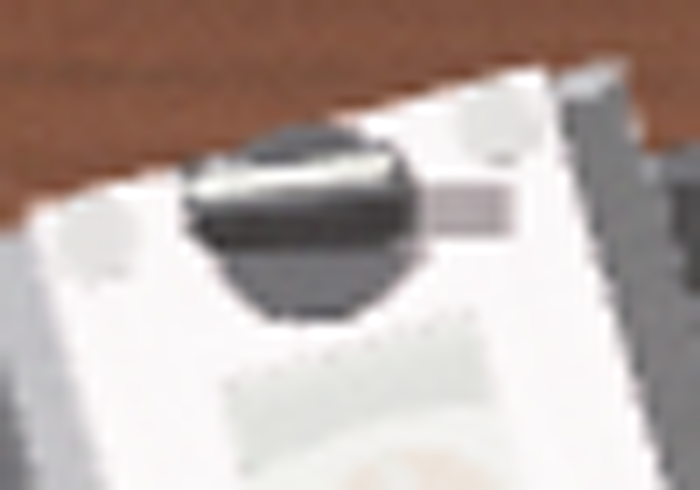

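View pics/s6w.png

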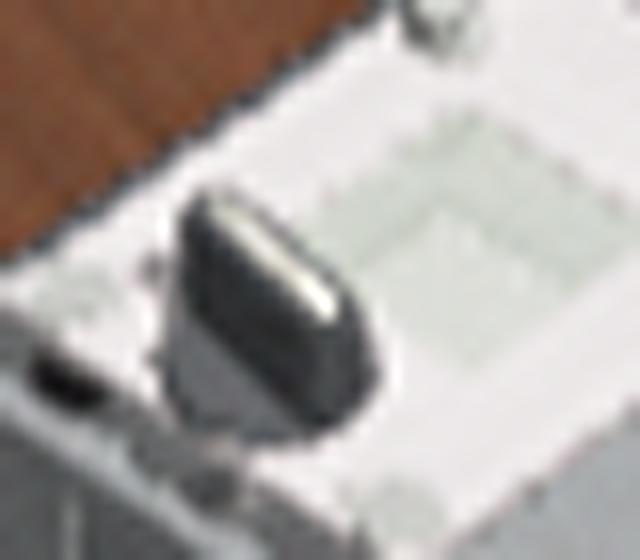

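Run:
```python
from h import *
for n,a,b,u0,v0,s in[('t6',(200,190),(395,163),235,158,14),('s6',(218,205),(328,305),295,265,16)]:
    A=rayc(n,*a,125,u0,v0,s);B=rayc(n,*b,125,u0,v0,s); d=A-B if A[1]>B[1] else B-A
    m=(A+B)/2; c,s_=np.cos(yaw),np.sin(yaw); e=m[:2]-o
    print(n,m,'world ang',np.degrees(np.arctan2(d[1],d[0])),'machine',c*e[0]+s_*e[1],-s_*e[0]+c*e[1],np.hypot(*d[:2]))
# collar centre top at 103 in top image
m=rayc('t6',315,225,103,235,158,14);e=m[:2]-o;print('collar',m,c*e[0]+s_*e[1],-s_*e[0]+c*e[1])
```

```text
t6 [636.92376721 117.68746673 125.        ] world ang 97.26143237984853 machine 104.18122705792729 -0.1896897315588859 31.2655482471235
s6 [635.61096597 117.07856996 125.        ] world ang 96.5505369763343 machine 102.75245594958334 -0.41950592741440573 27.51199353140606
collar [635.84671671 117.73264024 103.        ] 103.15684607717756 0.14605128741919415
```

```bash
python3 -m handwheel '[{"grip":40,"tx":0,"ty":0,"tz":0,"wx":0,"wy":-0.12,"wz":0},{"grip":40,"tx":0,"ty":0,"tz":0,"wx":0,"wy":-0.12,"wz":0},{"grip":40,"tx":0,"ty":0,"tz":0,"wx":0,"wy":-0.12,"wz":0},{"grip":40,"tx":0,"ty":0,"tz":0,"wx":0,"wy":-0.12,"wz":0},{"grip":40,"tx":0,"ty":0,"tz":0,"wx":0,"wy":-0.12,"wz":0},{"grip":40,"tx":0,"ty":0,"tz":0,"wx":0,"wy":-0.12,"wz":0},{"grip":40,"tx":0,"ty":0,"tz":0,"wx":0,"wy":-0.12,"wz":0},{"grip":40,"tx":0,"ty":0,"tz":0,"wx":0,"wy":-0.12,"wz":0},{"grip":40,"tx":0,"ty":0,"tz":0,"wx":0,"wy":-0.12,"wz":0},{"grip":40,"tx":0,"ty":0,"tz":0,"wx":0,"wy":-0.12,"wz":0}]' 25
python3 -m handwheel '[{"grip":40,"tx":0,"ty":0,"tz":0,"wx":0,"wy":-0.12,"wz":0},{"grip":40,"tx":0,"ty":0,"tz":0,"wx":0,"wy":-0.095,"wz":0},{"grip":40,"tx":0,"ty":0,"tz":0,"wx":0,"wy":0,"wz":0},{"grip":40,"tx":0,"ty":0,"tz":0,"wx":0,"wy":0,"wz":0}]'
python3 - <<'E'
from h import *
go([635.8,117.5,150],7)
E
```

```text
time_s: 6.75
eef_pos: [486.7, -40.6, 185.7]
ee_rot: [-0.477, 0.477, -0.522, 0.522]
force: [-0.5, -0.1, -0.5]
grip_width: 0.467
time_s: 7.08
eef_pos: [486.5, -40.8, 185.5]
ee_rot: [0.528, -0.528, 0.47, -0.47]
force: [-1.0, -0.2, 0.4]
grip_width: 0.464
t 7.08 pos [486.5 -40.8 185.5] force [-1.  -0.2  0.4] grip 39.6 q6 [-0.32 -0.44]
shift tool [-139.9   35.6  166.6]
jaw angle 6.67 y [ 0.001  0.    -1.   ]
rotvec 0 [-0.001 -0.006  0.   ] shift after [-138.9   35.5  167.4]
rotvec 180 [-0.000e+00  3.136e+00 -1.000e-03] shift after [ 138.9   35.5 -167.4]
rotvec -180 [-0.000e+00  3.136e+00 -1.000e-03] shift after [ 138.9   35.5 -167.4]
```

Shift of (-140, +35, 167): 6 rows of (-23.3, 0, 27.8), then settle.

```bash
python3 -m handwheel '[{"grip":40,"tx":-23.3,"ty":0,"tz":27.8,"wx":0,"wy":0,"wz":0},{"grip":40,"tx":-23.3,"ty":0,"tz":27.8,"wx":0,"wy":0,"wz":0},{"grip":40,"tx":-23.3,"ty":0,"tz":27.8,"wx":0,"wy":0,"wz":0},{"grip":40,"tx":-23.3,"ty":0,"tz":27.8,"wx":0,"wy":0,"wz":0},{"grip":40,"tx":-23.3,"ty":0,"tz":27.8,"wx":0,"wy":0,"wz":0},{"grip":40,"tx":-23.3,"ty":0,"tz":27.8,"wx":0,"wy":0,"wz":0},{"grip":40,"tx":0,"ty":30,"tz":0,"wx":0,"wy":0,"wz":0},{"grip":40,"tx":0,"ty":10,"tz":0,"wx":0,"wy":0,"wz":0},{"grip":40,"tx":0,"ty":0,"tz":0,"wx":0,"wy":0,"wz":0},{"grip":40,"tx":0,"ty":0,"tz":0,"wx":0,"wy":0,"wz":0}]' 25
python3 - <<'E'
from h import *
go([635.8,117.5,105],7);snap('scene','s7');crop('s7',255,205,395,340,'s7c',5)
E
```

```text
time_s: 7.92
eef_pos: [634.7, 116.8, 145.3]
ee_rot: [-0.528, 0.529, -0.47, 0.469]
force: [-0.1, 0.5, 0.4]
grip_width: 0.467
t 7.92 pos [634.7 116.8 145.3] force [-0.1  0.5  0.4] grip 39.9 q6 [ 0.   -0.12]
shift tool [-0.5 40.3  1.2]
jaw angle 6.7 y [-0.002 -0.    -1.   ]
rotvec 0 [ 0.002 -0.005 -0.   ] shift after [-0.5 40.3  1.1]
rotvec 180 [0.000e+00 3.136e+00 3.000e-03] shift after [ 0.5 40.3 -1.1]
rotvec -180 [0.000e+00 3.136e+00 3.000e-03] shift after [ 0.5 40.3 -1.1]
```

View pics/s7c.png

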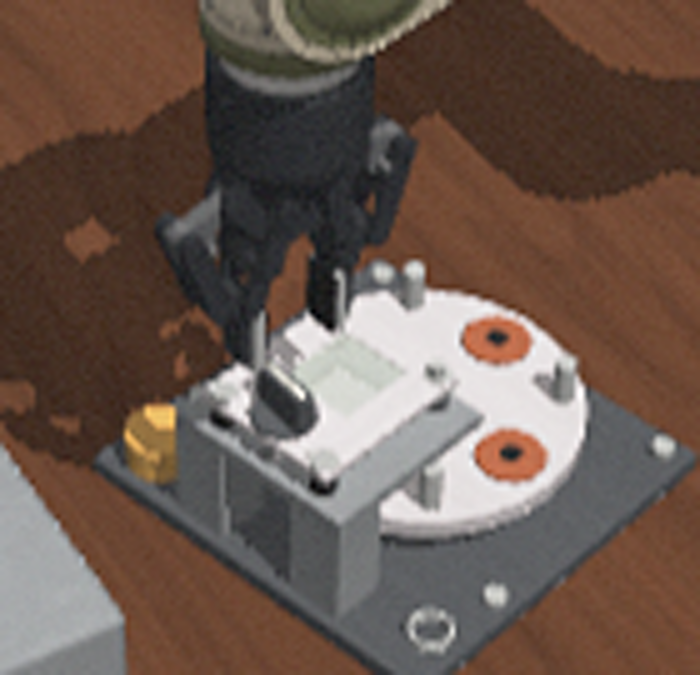

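```bash
python3 -m handwheel '[{"grip":40,"tx":-0.5,"ty":12,"tz":1.1,"wx":0,"wy":-0.005,"wz":0},{"grip":40,"tx":0,"ty":12,"tz":0,"wx":0,"wy":0,"wz":0},{"grip":40,"tx":0,"ty":10,"tz":0,"wx":0,"wy":0,"wz":0},{"grip":40,"tx":0,"ty":4,"tz":0,"wx":0,"wy":0,"wz":0},{"grip":40,"tx":0,"ty":0,"tz":0,"wx":0,"wy":0,"wz":0},{"grip":40,"tx":0,"ty":0,"tz":0,"wx":0,"wy":0,"wz":0},{"grip":40,"tx":0,"ty":0,"tz":0,"wx":0,"wy":0,"wz":0}]' 25
python3 - <<'E'
from h import *
go([635.8,117.5,105.5],7);snap('scene','s8');crop('s8',255,205,395,340,'s8c',5)
E
```

```text
time_s: 8.55
eef_pos: [636.7, 118.0, 107.8]
ee_rot: [0.53, -0.53, 0.468, -0.468]
force: [-0.2, -0.4, 0.8]
grip_width: 0.465
t 8.55 pos [636.7 118.  107.8] force [-0.2 -0.4  0.8] grip 39.7 q6 [ 0.   -0.12]
shift tool [ 0.4  2.3 -1. ]
jaw angle 7.1 y [ 0.001  0.    -1.   ]
rotvec 0 [-0.001  0.002  0.   ] shift after [ 0.4  2.3 -1. ]
rotvec 180 [ 0.00e+00 -3.14e+00  1.00e-03] shift after [-0.4  2.3  1. ]
rotvec -180 [ 0.00e+00 -3.14e+00  1.00e-03] shift after [-0.4  2.3  1. ]
```

View pics/s8c.png

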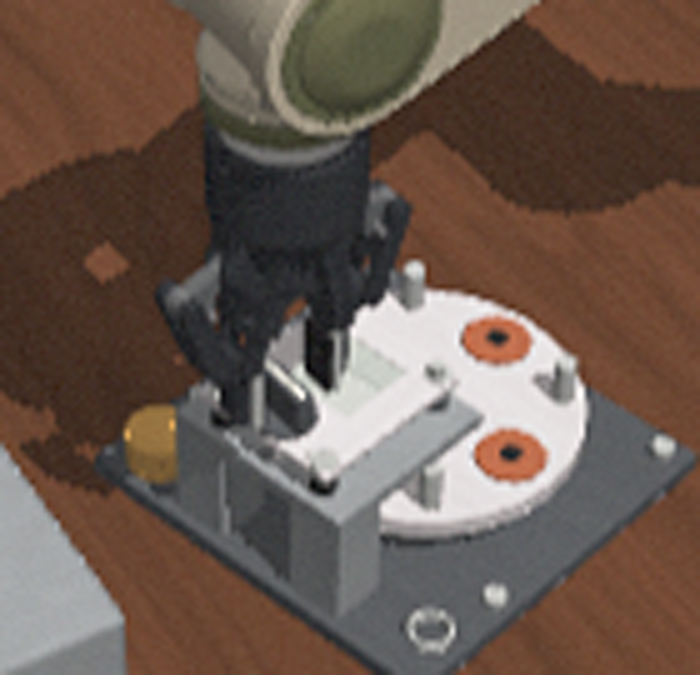

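```bash
python3 -m handwheel '[{"grip":5,"tx":0.4,"ty":1.5,"tz":-1,"wx":0,"wy":0,"wz":0},{"grip":5,"tx":0,"ty":0,"tz":0,"wx":0,"wy":0,"wz":0},{"grip":5,"tx":0,"ty":0,"tz":0,"wx":0,"wy":0,"wz":0},{"grip":5,"tx":0,"ty":0,"tz":0,"wx":0,"wy":0,"wz":0},{"grip":5,"tx":0,"ty":0,"tz":0,"wx":0,"wy":0,"wz":0},{"grip":5,"tx":0,"ty":0,"tz":0,"wx":0,"wy":0,"wz":0}]' 50
python3 - <<'E'
from h import *
go([635.8,117.5,105.5],7);snap('scene','s9');crop('s9',255,205,395,340,'s9c',5);print(sense()['wrist_torque'])
E
```

```text
time_s: 9.1
eef_pos: [636.8, 117.7, 106.2]
ee_rot: [0.531, -0.529, 0.467, -0.469]
force: [7.0, 2.0, -2.8]
grip_width: 0.103
t 9.1 pos [636.8 117.7 106.2] force [ 7.   2.  -2.8] grip 8.8 q6 [ 0.   -0.12]
shift tool [ 0.1  0.7 -1. ]
jaw angle 7.09 y [ 0.004  0.001 -1.   ]
rotvec 0 [-0.004  0.002 -0.   ] shift after [ 0.1  0.7 -1. ]
rotvec 180 [-0.    -3.14   0.006] shift after [-0.1  0.7  1. ]
rotvec -180 [-0.    -3.14   0.006] shift after [-0.1  0.7  1. ]
[ 0.30544772 -1.00743102 -0.07167988]
```

View pics/s9c.png

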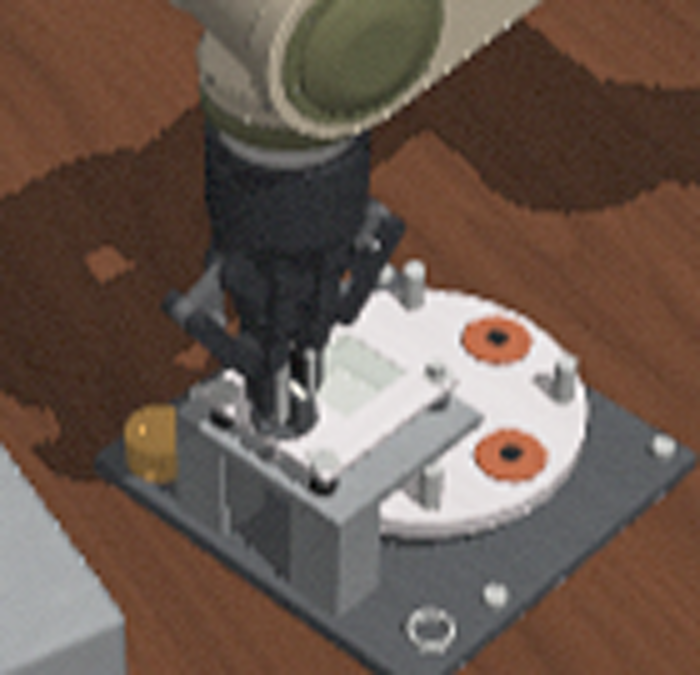

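```bash
python3 -m handwheel '[{"grip":5,"tx":0,"ty":0,"tz":0.5,"wx":0,"wy":0.08,"wz":0},{"grip":5,"tx":0,"ty":0,"tz":0,"wx":0,"wy":0.1,"wz":0},{"grip":5,"tx":0,"ty":0,"tz":0,"wx":0,"wy":0.1,"wz":0},{"grip":5,"tx":0,"ty":0,"tz":0,"wx":0,"wy":0.1,"wz":0},{"grip":5,"tx":0,"ty":0,"tz":0,"wx":0,"wy":0.1,"wz":0},{"grip":5,"tx":0,"ty":0,"tz":0,"wx":0,"wy":0.1,"wz":0},{"grip":5,"tx":0,"ty":0,"tz":0,"wx":0,"wy":0.1,"wz":0},{"grip":5,"tx":0,"ty":0,"tz":0,"wx":0,"wy":0,"wz":0}]' 50
python3 - <<'E'
from h import *
go([636.5,117.5,105.5],-74.25)
E
```

```text
time_s: 9.82
eef_pos: [636.4, 117.9, 106.2]
ee_rot: [-0.343, 0.342, -0.619, 0.619]
force: [3.8, 2.8, 1.6]
grip_width: 0.103
t 9.82 pos [636.4 117.9 106.2] force [3.8 2.8 1.6] grip 8.8 q6 [0.   0.56]
shift tool [0.3 0.7 0.3]
jaw angle -32.06 y [ 0.001  0.001 -1.   ]
rotvec 0 [-0.     0.736 -0.002] shift after [0.  0.7 0.4]
rotvec 180 [-2.000e-03 -2.405e+00  0.000e+00] shift after [-0.   0.7 -0.4]
rotvec -180 [-2.000e-03 -2.405e+00  0.000e+00] shift after [-0.   0.7 -0.4]
```

```bash
python3 -m handwheel '[{"grip":5,"tx":0,"ty":0,"tz":0,"wx":0,"wy":0.1,"wz":0},{"grip":5,"tx":0,"ty":0,"tz":0,"wx":0,"wy":0.1,"wz":0},{"grip":5,"tx":0,"ty":0,"tz":0,"wx":0,"wy":0.1,"wz":0},{"grip":5,"tx":0,"ty":0,"tz":0,"wx":0,"wy":0.1,"wz":0},{"grip":5,"tx":0,"ty":0,"tz":0,"wx":0,"wy":0.1,"wz":0},{"grip":5,"tx":0,"ty":0,"tz":0,"wx":0,"wy":0.1,"wz":0},{"grip":5,"tx":0,"ty":0,"tz":0,"wx":0,"wy":0.1,"wz":0},{"grip":5,"tx":0,"ty":0,"tz":0,"wx":0,"wy":0.035,"wz":0},{"grip":5,"tx":0,"ty":0,"tz":0,"wx":0,"wy":0,"wz":0},{"grip":5,"tx":0,"ty":0,"tz":0,"wx":0,"wy":0,"wz":0}]' 50
python3 - <<'E'
from h import *
go([636.5,117.5,105.5],-74.25);snap('scene','s10');crop('s10',255,205,395,340,'s10c',5);print(sense()['wrist_torque'])
E
```

```text
time_s: 10.65
eef_pos: [636.2, 118.4, 106.2]
ee_rot: [0.1, -0.1, 0.7, -0.7]
force: [2.0, 5.6, 1.4]
grip_width: 0.103
t 10.65 pos [636.2 118.4 106.2] force [2.  5.6 1.4] grip 8.8 q6 [0.   1.29]
shift tool [-0.1  0.7  0.9]
jaw angle -73.74 y [ 0.001  0.001 -1.   ]
rotvec 0 [ 0.001  0.009 -0.001] shift after [-0.1  0.7  0.9]
rotvec 180 [-2.000e-03 -3.133e+00 -2.000e-03] shift after [ 0.1  0.7 -0.9]
rotvec -180 [-2.000e-03 -3.133e+00 -2.000e-03] shift after [ 0.1  0.7 -0.9]
[ 1.02577804 -0.18513367 -0.07797524]
```

View pics/s10c.png

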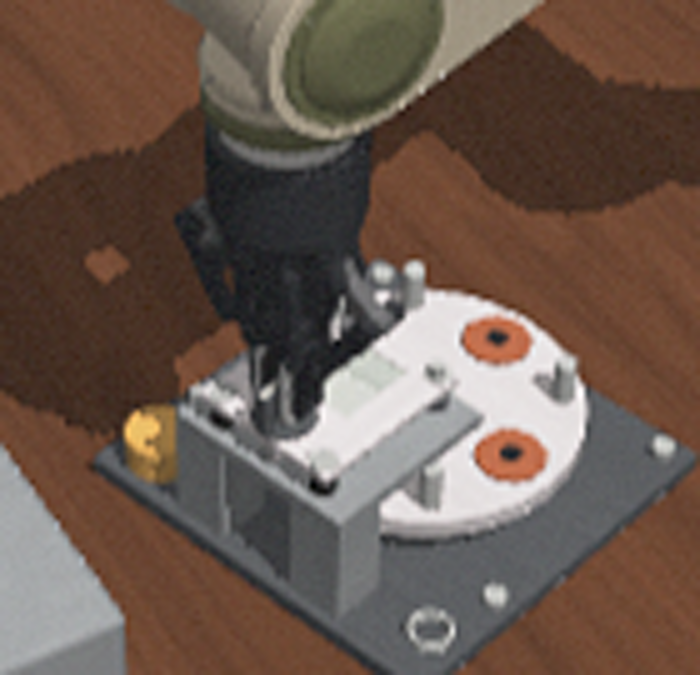

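```bash
python3 -m handwheel '[{"grip":5,"tx":0,"ty":0,"tz":0.5,"wx":0,"wy":0.009,"wz":0},{"grip":5,"tx":0,"ty":1,"tz":0,"wx":0,"wy":0,"wz":0},{"grip":5,"tx":0,"ty":2,"tz":0,"wx":0,"wy":0,"wz":0},{"grip":5,"tx":0,"ty":2,"tz":0,"wx":0,"wy":0,"wz":0},{"grip":5,"tx":0,"ty":2,"tz":0,"wx":0,"wy":0,"wz":0},{"grip":5,"tx":0,"ty":2,"tz":0,"wx":0,"wy":0,"wz":0},{"grip":5,"tx":0,"ty":0,"tz":0,"wx":0,"wy":0,"wz":0}]' 90
python3 - <<'E'
from h import *
go([636.5,117.5,92],-74.25);snap('scene','s11');crop('s11',255,205,395,340,'s11c',5)
E
```

```text
time_s: 11.28
eef_pos: [636.2, 118.3, 97.6]
ee_rot: [0.097, -0.097, 0.701, -0.7]
force: [-0.7, 6.9, 8.8]
grip_width: 0.093
t 11.28 pos [636.2 118.3  97.6] force [-0.7  6.9  8.8] grip 8.0 q6 [0.  1.3]
shift tool [-0.   5.6  0.9]
jaw angle -74.24 y [ 0.001  0.002 -1.   ]
rotvec 0 [ 0.002  0.    -0.002] shift after [-0.   5.6  0.9]
rotvec 180 [-2.000e-03 -3.141e+00 -3.000e-03] shift after [ 0.   5.6 -0.9]
rotvec -180 [-2.000e-03 -3.141e+00 -3.000e-03] shift after [ 0.   5.6 -0.9]
```

View pics/s11c.png

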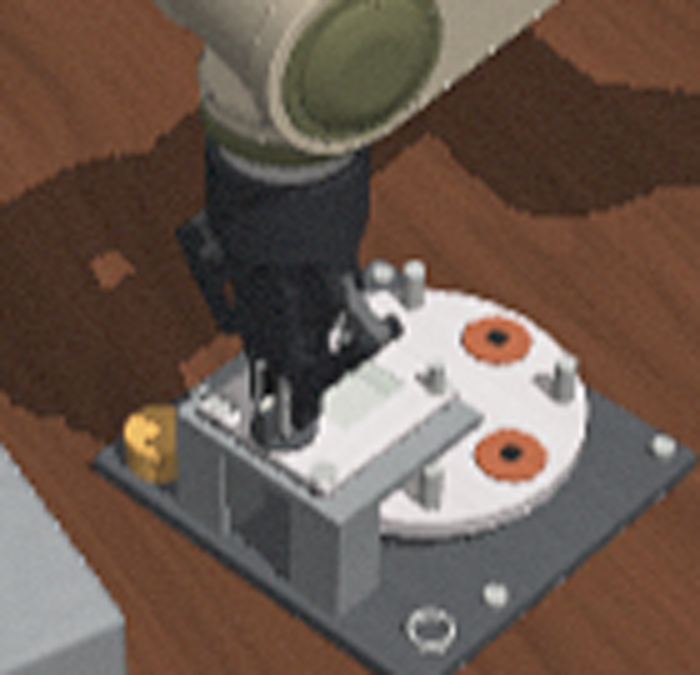

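```bash
python3 -m handwheel '[{"grip":5,"tx":0,"ty":1.5,"tz":0.5,"wx":0,"wy":0,"wz":0},{"grip":5,"tx":0,"ty":1.5,"tz":0,"wx":0,"wy":0,"wz":0},{"grip":5,"tx":0,"ty":1.5,"tz":0,"wx":0,"wy":0,"wz":0},{"grip":5,"tx":0,"ty":1,"tz":0,"wx":0,"wy":0,"wz":0},{"grip":5,"tx":0,"ty":0,"tz":0,"wx":0,"wy":0,"wz":0},{"grip":5,"tx":0,"ty":0,"tz":0,"wx":0,"wy":0,"wz":0}]' 90
python3 -m handwheel '[{"grip":5,"tx":0,"ty":0.5,"tz":0,"wx":0,"wy":0,"wz":0},{"grip":5,"tx":0,"ty":0,"tz":0,"wx":0,"wy":0,"wz":0}]'
python3 -m handwheel '[{"grip":5,"tx":0,"ty":0.5,"tz":0,"wx":0,"wy":0,"wz":0},{"grip":5,"tx":0,"ty":0,"tz":0,"wx":0,"wy":0,"wz":0}]'
```

```text
time_s: 11.83
eef_pos: [636.3, 118.3, 92.8]
ee_rot: [0.098, -0.097, 0.701, -0.7]
force: [-3.4, 8.4, 9.9]
grip_width: 0.089
time_s: 12.0
eef_pos: [636.3, 118.3, 92.3]
ee_rot: [0.098, -0.097, 0.701, -0.7]
force: [-3.3, 8.8, 10.7]
grip_width: 0.093
time_s: 12.17
eef_pos: [636.3, 118.3, 92.1]
ee_rot: [0.098, -0.096, 0.701, -0.7]
force: [-3.5, 8.7, 11.9]
grip_width: 0.09
```

```bash
for i in 1; do :; done
python3 -m handwheel '[{"grip":5,"tx":0,"ty":0.7,"tz":0,"wx":0,"wy":0,"wz":0},{"grip":5,"tx":0,"ty":0,"tz":0,"wx":0,"wy":0,"wz":0}]'
python3 -m handwheel '[{"grip":5,"tx":0,"ty":0.7,"tz":0,"wx":0,"wy":0,"wz":0},{"grip":5,"tx":0,"ty":0,"tz":0,"wx":0,"wy":0,"wz":0}]'
python3 - <<'E'
from h import *
go([636.5,117.5,92],-74.25);snap('scene','s12');crop('s12',255,205,395,340,'s12c',5)
E
```

```text
time_s: 12.33
eef_pos: [636.3, 118.3, 92.1]
ee_rot: [0.098, -0.096, 0.701, -0.7]
force: [-5.8, 7.9, 15.6]
grip_width: 0.093
time_s: 12.5
eef_pos: [636.4, 118.3, 92.0]
ee_rot: [0.098, -0.096, 0.701, -0.7]
force: [-8.4, 8.4, 19.8]
grip_width: 0.091
t 12.5 pos [636.4 118.3  92. ] force [-8.4  8.4 19.8] grip 7.8 q6 [0.  1.3]
shift tool [0.1 0.  0.8]
jaw angle -74.22 y [ 0.002  0.002 -1.   ]
rotvec 0 [ 0.002  0.001 -0.002] shift after [0.1 0.  0.8]
rotvec 180 [-4.000e-03 -3.141e+00 -3.000e-03] shift after [-0.1  0.  -0.8]
rotvec -180 [-4.000e-03 -3.141e+00 -3.000e-03] shift after [-0.1  0.  -0.8]
```

View pics/s12c.png

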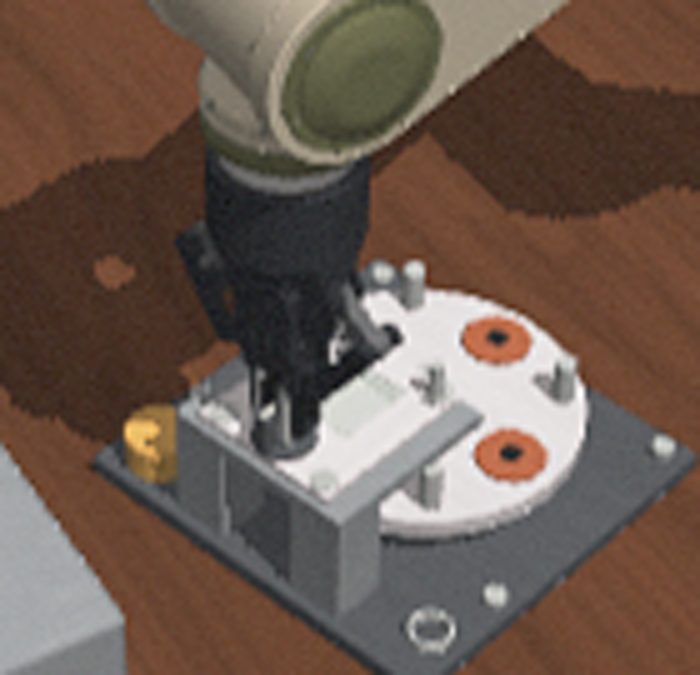

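```bash
python3 -m handwheel '[{"grip":5,"tx":0,"ty":0.5,"tz":0,"wx":0,"wy":0,"wz":0},{"grip":5,"tx":0,"ty":0,"tz":0,"wx":0,"wy":0,"wz":0},{"grip":5,"tx":0,"ty":0,"tz":0,"wx":0,"wy":0,"wz":0},{"grip":5,"tx":0,"ty":0,"tz":0,"wx":0,"wy":0,"wz":0},{"grip":5,"tx":0,"ty":0,"tz":0,"wx":0,"wy":0,"wz":0},{"grip":5,"tx":0,"ty":0,"tz":0,"wx":0,"wy":0,"wz":0}]'
python3 - <<'E'
from h import *
go(None); snap('top','t13'); ctrl.finish_job(); go(None)
E
```

```text
time_s: 13.05
eef_pos: [636.4, 118.3, 92.0]
ee_rot: [0.098, -0.096, 0.701, -0.7]
force: [-9.2, 8.3, 23.3]
grip_width: 0.091
t 13.05 pos [636.4 118.3  92. ] force [-9.2  8.3 23.3] grip 7.8 q6 [0.  1.3]
jaw angle -74.22 y [ 0.002  0.002 -1.   ]
the job is handed in; nothing more can be done
the job is handed in; nothing more can be done
```

The job is handed in at about 13 s of the 58 s limit, with the gripper still holding the panel pressed down. `ctrl.finish_job()` reports no verdict, so everything below is from my own checks.

- **Turret:** I gripped a peg, turned the turret 90° anticlockwise and let it go. The pictures then showed the star's pad centred under the window and the pegs at their stop positions.
- **Fastener:** I gripped the wing and turned it about 81° until it lined up with the key slot. The jaws ended at -74.22° against a target of -74.25°. I could not see the wing itself while it was gripped. My measurement of the machine's angle is the main uncertainty, about a degree, against the 0.19 rad (11°) allowed.
- **Panel:** It went down past the 4 mm block and stopped at 14.2 mm of travel. After that the tool did not move while the upward force rose from about 12 N to 23 N, which fits the hard stop. The last scene picture shows the panel lying flat on the frame.
- **Bystanders:** The tin and ring were in place in the last close-up picture. The arm's path stayed clear of the other tools, but I did not check their positions individually at the end.

No check failed or disagreed. About 9 N of sideways force in x and 8 N in y remained on the tool at the end, probably because the grip is slightly off the wing's centre.

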